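Close the ring spin dryer: brake on, cover on, brake off

ROBOT

A 6-joint arm with a two-finger parallel gripper is mounted at the origin on a cart in front of the work surface, level with it; the furniture and walls round the work are solid. World frame = base frame: x ahead of the robot, y to its left, z up, the work surface at z = 0. Lengths are in m, angles in rad, forces in N, time in s.
With the tool pointing down it reaches from about 0.3 to 0.825 m from the base axis. Payload 5.4 kg.
Tool frame: the origin (TCP) lies at the centre of the arm's flange, where the gripper is bolted on; the fingertips stand 190 mm ahead of it and the grasp point (between the pads) lies 171 mm ahead of it; z points along the fingers, y is the line along which they close (so a half turn about z gives the same grasp; the last joint's range is limited). The gripper opens to 92 mm and grips with 3 to 60 N. Pads are 20 mm wide; open, the fingers measure 128 mm over their backs; the gripper's body (75 mm by 189 mm) begins 69 mm behind the grasp point.
Start: joints at [-1.317, 0.158, 1.597, -0, 1.386, -0.21], TCP at [0.257, -0.514, 0.405] pointing down, gripper open.
Joint ranges: [-2.91, 2.91], [-0.94, 2.29], [0.18, 2.7], [-1.29, 4.43], [0.17, 2.64], [-3, 3]. Speed limits (rad/s): [2.57, 2.57, 3.14, 3.14, 3.14, 3.14].

INTERFACE

Orientations are given as a unit quaternion [x, y, z, w].
In Python, from station import bot, read_camera, calibration gives the robot as it stands.
- The arm moves only by the tool arm_command, never from a script. Its argument "motion" is a list that holds one entry, the list of rows, each a list of 4 numbers: the shift along the tool's x, y, z in mm, then the turn about the tool's z in degrees. A call has 1 to 10 rows; each row shifts and turns the commanded pose from where the row before left it, along the tool's axes as they then stand; what a row does not reach is not made up. A row lasts 1/10 s, in which the tool goes at most 50 mm and 8.59 degrees, less where a joint would pass 70% of its speed; a pose out of reach is approached as far as the arm can. A call with a gripper value outside its range is refused whole. "claw" is the closure in counts, from 0 (fully open) to 255 (shut), set as the call begins (left out, the last holds). The fingers move at their own pace and stop on an object; "grip_force" is the grip in N (left out, the last holds). Time passes only in rows, so rows that do not move let the fingers close. It gives the time, the measured TCP pose, the force, the opening and the grip force at its end, in the units of the state.
- bot.get_state(): the state, without advancing time (a new reading comes with each control period).
- read_camera(name): name is "scene" or "side" or "wrist"; returns the picture (384x512x3 uint8, blue, green, red); there is no depth.
- calibration(name): a dict with "K" (3x3 intrinsics, pixels), "distortion" ([k1, k2, p1, p2, k3] as OpenCV has them; the pictures are not rectified), "rvec" (rotation vector, rad) and "tvec" (3), from world to camera coordinates, as OpenCV has them; the wrist camera has in their place "hand_eye" (4x4, takes a point from camera to tool coordinates, whose origin is the TCP and whose axes are the flange's). Camera axes: x right, y down, z forward; pixel columns grow to the right and rows downward; lengths in m; the calibration is good to about 2 mm. A picture is of the moment at which its call begins: read the wrist's pose just before it. calibration takes no time and is no camera call.
- bot.sign_off(): hands the job in; it is judged then, once.
The state is a dict: "t": time; "q": joint angles; "qd": joint speeds; "effort": joint torques, N m; "tool_pos": TCP position; "orientation": TCP orientation; "force": force on the tool from outside, world axes, zero at the start; "torque": the same for the moment, N m; "gripper_width": opening from 0.0 (shut) to 1.0 (fully open); "grasp_force": force on a finger pad.
Only numpy, scipy, OpenCV 4.12 (cv2) and the standard library are available. Lean on these libraries where they do the work, as an engineer would, in place of code of your own. Each camera call takes 0.05 s, during which the arm holds its last target. There are 200 camera calls.

TASK

The ring dryer on the bench is to be closed for a run. First swing its red-barred brake lever up and back until it stands by itself in the last of its four ratchet notches; then get the pot's cover (the disc with the black knob) out of the disc rack, lift it level by its knob and set it gently, not dropped, on the pot's rim so that it sits flush and level; last, push the orange release button so that the lever swings back down and holds the cover. Leave the lap disc in the rack and do not push or tip the bottle, jar, loupe and little box standing around.

Things in the scene. Friction and masses are not known exactly. Their poses are not given: they have to be found in the camera images.
- spin_dryer: Bench centrifuge dryer for polished rings, fixed. Base plate x -64 to 132, y -50 to 84 mm, 12 high; on it an open aluminium pot, 96 mm outside, rim 70 mm above the bench. Origin: on the bench under the pot's centre; x points from pot to lever hinge (rear), y to the ratchet and button side, z up. Ratchet tower x 52 to 112, y 62 to 86, 116 mm high; lever brackets x 46 to 66, y to +-41, 94 high.
- pot_rim (a point): Centre of the pot's mouth, at the height of the flat rim on which the cover's flange rests (70 mm above the bench). Mouth 80 mm in diameter, rim 8 mm wide, 96 mm outside.
- lever_angle (a joint): Lever angle, rad. 0: level, pads on a seated cover; -0.05: on its stop over the empty pot (start); grows as the bar rises and swings to the rear. Its ratchet holds it at about 1.15, 1.39, 1.63 and 1.87 (last: 17 deg past upright, clear of the pot); stop at 2.0. It drops back a little to rest in a notch: raise it to about 1.96, let go. Bar force 1 to 4 N. Button held: a spring returns it in 1.5 s.
- lever_hinge (a point): On the lever's hinge axis (the dryer's y axis direction), 56 mm behind the pot's centre and 83 mm above the bench, midway between the lever's arms.
- lever_bar (a point): Middle of the red round grip bar across the lever's free end: 14 mm in diameter, 42 mm long along the dryer's y, 136 mm from the hinge axis. With the lever at q it is at hinge + 136 mm x (-cos q along the dryer's x, sin q up). When down it is in front of the pot, 25 mm of free space between bar and pot. Upright, it passes 226 mm above the bench.
- brake_lever: The moving brake lever: two flat arms 10 mm high and 6 mm wide at y = -24 and +24 mm, joined at the free end by the red bar, open between them (42 mm); a rubber pad under each arm, 56 mm from the hinge. Origin on the hinge axis; z up when the lever is level, the arms run along its -x.
- release_button (a joint): Angle of the ratchet's pawl, which carries the orange button, rad. 0: pawl engaged, button up; 0.25: button fully pressed. The pawl leaves the teeth at about 0.11 (button 4 mm down, 3 to 5 N); its spring brings it back. Keep it 5 to 8 mm down until the lever is down, or the pawl catches a lower notch.
- button_top (a point): Middle of the top of the orange push button, 20 mm in diameter, facing up, 139 mm above the bench, 130 mm behind and 74 mm to the y side of the pot's centre; travel 8.5 mm straight down.
- disc_rack: Fixed wooden rack; two discs stand in it on edge, one behind the other along its x, planes across x. Origin on the bench; board x -58 to 66, y -53 to 53, 12 mm high. Each disc rests on two rods, loose between four 71 mm high pegs at y +-41: lift it straight up. Stations: disc underside at x = -30 or +18 (either disc in either), disc centre 59 mm up. End board at x 57 to 64, 112 mm high.
- pot_cover: Loose cover, 0.08 to 0.17 kg: aluminium flange 92 mm wide, 5 thick; under it a locating step 75 mm wide, 6 deep (enters the 80 mm mouth), 11 mm thick in all; on top a black knob. Origin: centre of the flange's underside (on the rim plane when seated); z along the axis to the knob: horizontal, to the rack's +x, in the rack; up when seated. Lying knob up on the bench: origin 6 mm up.
- cover_knob (a point): In the middle of the cover's black knob, on the cover's axis, 20 mm above the flange's underside. Knob 22 mm in diameter from 14 to 27 mm above the flange's underside, thinner neck (14 mm) below, top at 29 mm.
- lap_disc: Bystander standing in the rack's other station: plain brass lap disc, 92 mm in diameter, 5 mm thick, grey face, no knob. Origin at the centre of its underside, z along its axis (horizontal). To stay where it is.
- lacquer_bottle: Bystander: clear little bottle with a tall black cap, 37 mm in diameter, 93 mm high, upright near the dryer. Origin under its middle, z up.
- paste_jar: Bystander: white jar with green lid, 52 mm in diameter, 52 mm high, upright. Origin under its middle, z up.
- eye_loupe: Bystander: black eye loupe, 46 mm in diameter, 35 mm high, in front of the rack. Origin under its middle, z up.
- stone_box: Bystander: small white box 27 x 27 x 40 mm, upright, beside the lever's bar. Origin under its middle, z up.
- gift_carton: Clutter, fixed: white carton, 100 x 102 x 50 mm high, at one outer side of the work. Origin under its middle, z up.
- bench_block: Clutter, fixed: steel bench block, 98 x 111 x 20 mm high, at the other outer side. Origin under its middle, z up.

How it is judged:
On the way, in this order (a step that is already met when the one before it is completed fails the run):
1. the brake lever stands by itself, let go, in the last ratchet notch (value of joint lever_angle above 1.82 rad and value of joint release_button below 0.03 rad and velocity of joint lever_angle below 0.05 rad/s and contact force between each of the arm, the fingers and brake_lever below 0.1 N), for 0.2 s.
2. the cover is lifted level, held by its knob (angle between pot_cover's own z axis and vertical below 0.15 rad and height (world z) of pot_cover above 0.025 m and contact force between the fingers and pot_cover above 0.5 N), for 0.1 s.
3. the cover sits flush and level on the pot's rim, let go, the lever still up in the last notch (horizontal distance between pot_cover and pot_rim below 0.004 m and z of pot_cover in the frame of pot_rim between -0.003 and 0.0025 m and angle between pot_cover's own z axis and vertical below 0.035 rad and contact force between the fingers and pot_cover below 0.1 N and value of joint lever_angle above 1.82 rad), for 0.2 s.
At the end, for the whole second after the job is handed in: The cover lies at rest on the pot's rim, centred within 4 mm, down on the rim within 2.5 mm, level within 2 degrees; the brake lever is down (within -0.03 to 0.04 rad of level) with its pads pressing on the cover with more than 1 N; the release button is up again (horizontal distance between pot_cover and pot_rim below 0.004 m and z of pot_cover in the frame of pot_rim between -0.003 and 0.0025 m and angle between pot_cover's own z axis and vertical below 0.035 rad and value of joint lever_angle between -0.03 and 0.04 rad and contact force between brake_lever and pot_cover above 1 N and value of joint release_button below 0.03 rad and linear speed of pot_cover below 0.01 m/s); the robot touches nothing.
It fails at once if a bystander (bottle, jar, loupe or small box) pushed more than 20 mm or tipped by more than 17 degrees (distance of any of lacquer_bottle, paste_jar, eye_loupe, stone_box from where it was at the start of the episode above 0.02 m or angle between any of lacquer_bottle, paste_jar, eye_loupe, stone_box's own z axis and vertical above 0.3 rad).
It fails at once if the lap disc taken out of its station (moved more than 15 mm) (distance of lap_disc from where it was at the start of the episode above 0.015 m).
It fails at once if the cover dropped on the pot: falling faster than 0.4 m/s (from more than about 8 mm), not held, over the pot with the lever up (horizontal distance between pot_cover and pot_rim below 0.07 m and height (world z) of pot_cover above 0.06 m and value of joint lever_angle above 1 rad and contact force between the fingers and pot_cover below 0.05 N and linear speed of pot_cover above 0.4 m/s).
It also fails if it takes over 72 s, if anything falls off the work surface, if the arm or the gripper's body presses on something with over 40 N, if the wrist force passes 120 N, or if a joint passes its speed limit or range.

## Working session

There is one attempt and no reset: what is moved stays moved. The work goes in short steps, Python scripts to look and compute and a tool call to move; the robot and the scene stay as the last step left them, time stands still between calls to the robot, and variables do not carry over. Pictures are saved under pics/ and viewed, at most 10 in all, crops included, and the job is handed in when it is done.

Besides the shell and the picture viewer there is one more tool, called as name([rows], argument=value, ...), one row to a line, values as JSON. arm_command: Moves the arm, as the interface text tells. Its arguments: {"type":"object","properties":{"motion":{"type":"array","items":{"type":"array","items":{"type":"array","items":{"type":"number"}}}},"claw":{"type":"number"},"grip_force":{"type":"number"}},"required":["motion"]}

```bash
mkdir -p pics; ls; python3 - <<'E'
from station import bot, read_camera, calibration
import cv2,numpy as np
s=bot.get_state();print(s)
for n in("scene","side"):
    im=read_camera(n);cv2.imwrite(f"pics/{n}0.png",cv2.resize(im,(800,600),interpolation=cv2.INTER_CUBIC));cv2.imwrite(f"raw_{n}.png",im)
    c=calibration(n);print(n,c)
    R=cv2.Rodrigues(np.array(c["rvec"]))[0];print("pos",-R.T@np.array(c["tvec"]).ravel())
print(calibration("wrist"))
E
```

```text
pics
{'t': 0.0, 'q': array([-1.31710297e+00,  1.59071634e-01,  1.59818598e+00, -2.33834730e-05,
        1.38620473e+00, -2.10115783e-01]), 'qd': array([ 0.00090774,  0.00026029,  0.00078731,  0.00109116, -0.00092142,
       -0.00146265]), 'effort': array([-5.65654373e-04, -3.85578918e+01, -3.22104907e+01,  7.01993471e-02,
        3.79693613e-02, -1.17392060e-04]), 'tool_pos': array([ 0.257133  , -0.51400639,  0.40372907]), 'orientation': array([ 9.73229509e-01,  2.29833524e-01, -3.18558155e-05, -9.34368974e-04]), 'force': array([-0.15885808, -0.45632122, -0.14917094]), 'torque': array([-0.01547308,  0.03581324,  0.00823245]), 'grasp_force': 0.0, 'gripper_width': 0.9988617873848998}
scene {'K': array([[445.77199948,   0.        , 252.12700323],
       [  0.        , 445.77199948, 192.52373289],
       [  0.        ,   0.        ,   1.        ]]), 'distortion': array([-0.00186972,  0.        ,  0.        ,  0.        ,  0.        ]), 'rvec': array([ 2.52341605,  0.38505209, -0.12082216]), 'tvec': array([-0.50003852, -0.05285377,  1.60434797])}
pos [ 0.76122451 -0.74769346  1.29932913]

[... 305 characters left out ...]
7]), 'tvec': array([-0.51753701,  0.15589748,  1.06569218])}
pos [ 0.30058714 -0.94812345  0.66223689]
{'K': array([[344.07769515,   0.        , 254.98780758],
       [  0.        , 344.07769515, 193.7241637 ],
       [  0.        ,   0.        ,   1.        ]]), 'distortion': array([0.02415048, 0.        , 0.        , 0.        , 0.        ]), 'hand_eye': array([[ 4.64064465e-04, -9.62114499e-01, -2.72645331e-01,
         7.74994721e-02],
       [ 9.99999569e-01,  2.27186012e-04,  9.00383322e-04,
         4.60920082e-04],
       [-8.04330642e-04, -2.72645631e-01,  9.62114189e-01,
         2.03543414e-02],
       [ 0.00000000e+00,  0.00000000e+00,  0.00000000e+00,
         1.00000000e+00]])}
```

View pics/scene0.png

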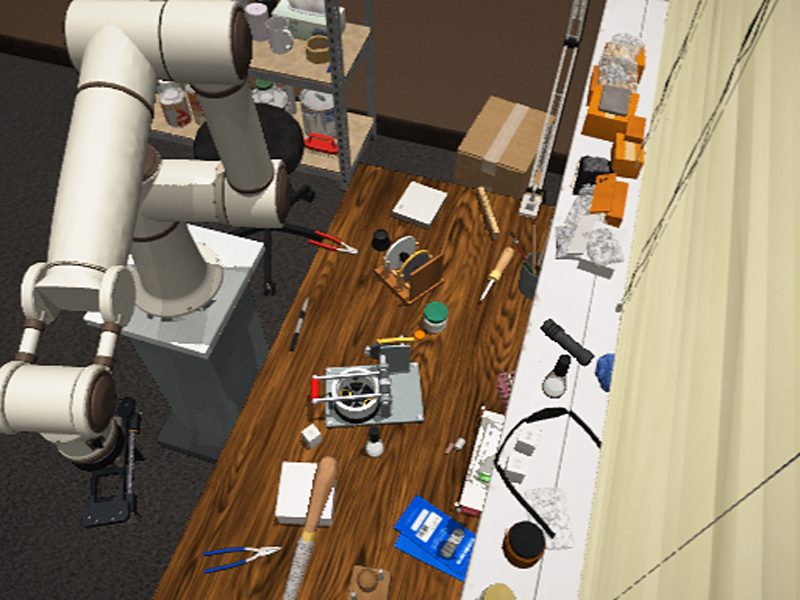

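View pics/side0.png

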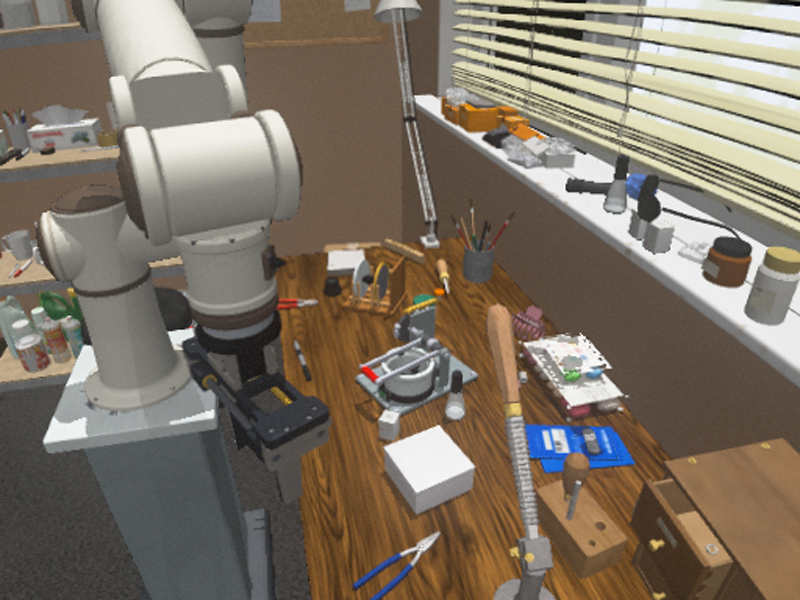

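The scene view shows the dryer near (365,390), with its lever bar at (316,388), and the rack near (410,270). The cover seems to stand in the front station. I'll enlarge both.

```bash
python3 - <<'E'
import cv2,numpy as np
a=cv2.imread("raw_scene.png");b=cv2.imread("raw_side.png")
c=a[215:295,190:290]; d=a[140:220,230:310]
z=lambda i,f:cv2.resize(i,None,fx=f,fy=f,interpolation=cv2.INTER_CUBIC)
cv2.imwrite("pics/c1.png",z(c,7.5)[:600,:800]); 
e=z(d,5);f=z(b[155:235,210:290],5)
cv2.imwrite("pics/c2.png",np.hstack([e,f]))
E
```

```text
(no output)
```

View pics/c1.png

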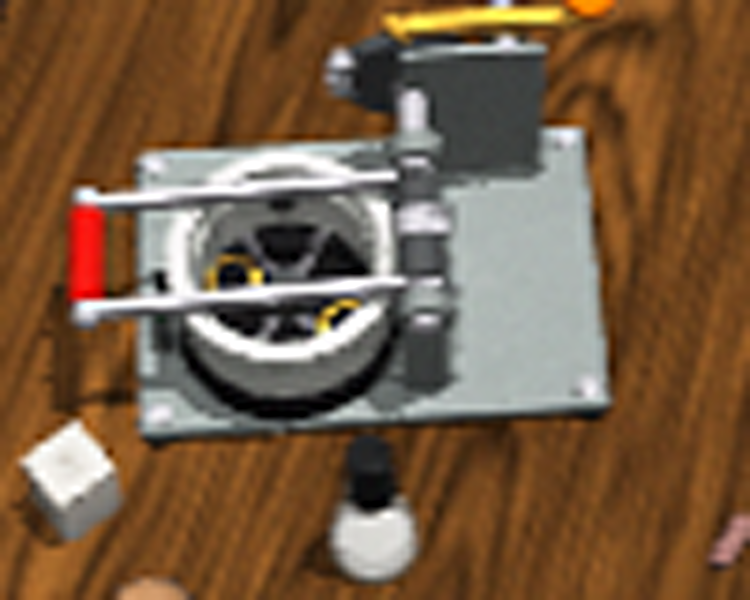

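View pics/c2.png

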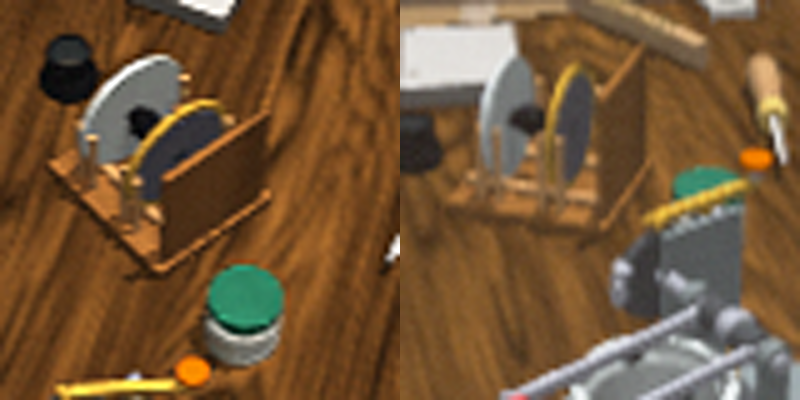

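The crops show the base plate's corners at about (138,152), (582,128), (608,402) and (147,430), and the bar's centre at (87,252). The button is at (192,372) in crop 2. The cover is in the rack station away from the end board (x = -30), with its knob at about (143,122) facing the lap disc. Next I'll fit the poses.

```bash
cat > h.py <<'E'
import cv2,numpy as np
from scipy.optimize import least_squares
from station import bot, read_camera, calibration
def proj(n,P,T=None):
    c=calibration(n);P=np.atleast_2d(np.array(P,float))
    if n=="wrist":
        W=T@c["hand_eye"];Wi=np.linalg.inv(W);rv=cv2.Rodrigues(Wi[:3,:3])[0];tv=Wi[:3,3]
    else: rv,tv=c["rvec"],c["tvec"]
    return cv2.projectPoints(P,np.array(rv,float),np.array(tv,float),c["K"],c["distortion"])[0].reshape(-1,2)
def tool(s=None):
    from scipy.spatial.transform import Rotation as R
    s=s or bot.get_state();T=np.eye(4);T[:3,:3]=R.from_quat(s["orientation"]).as_matrix();T[:3,3]=s["tool_pos"];return T
def place(p,P):
    c,s=np.cos(p[2]),np.sin(p[2]);P=np.array(P,float)/1000
    return np.c_[p[0]+c*P[:,0]-s*P[:,1],p[1]+s*P[:,0]+c*P[:,1],P[:,2]]
def fit(obs,p0,T=None):  # obs: (cam, xyz mm local, px)
    def f(p): return np.concatenate([(proj(n,place(p,[P]),T)-u).ravel() for n,P,u in obs])
    r=least_squares(f,p0,loss="soft_l1");return r.x,r.fun.reshape(-1,2)
def ray(n,u,z):
    f=lambda p:(proj(n,[[p[0],p[1],z]])-u).ravel();return least_squares(f,[.6,0]).x
E
python3 - <<'E'
from h import *
c1=lambda x,y:np.array([x/7.5+190-.43,y/7.5+215-.43]);c2=lambda x,y:np.array([x/5+230-.4,y/5+140-.4])
c3=lambda x,y:np.array([(x-400)/5+210-.4,y/5+155-.4])
A=[("scene",(-64,84,12),c1(138,152)),("scene",(132,84,12),c1(582,128)),("scene",(132,-50,12),c1(608,402)),("scene",(-64,-50,12),c1(147,430)),
("scene",(-79.8,0,76.2),c1(87,252)),("scene",(130,74,139),c2(192,372)),("side",(130,74,139),c3(756,158)),("side",(-79.8,0,76.2),np.array([370,374])*.64)]
p,r=fit(A,[.6,-.1,0]);print("dryer",p,r.round(1).tolist())
B=[("scene",(66,-53,6),c2(160,268)),("scene",(66,53,6),c2(270,197)),("scene",(-58,-53,12),c2(50,163)),("scene",(-1,0,59),c2(146,123)),
("scene",(64,-53,112),c2(163,182)),("scene",(64,53,112),c2(270,113)),("side",(-1,0,59),c3(530,120)),("side",(57,53,112),c3(643,45))]
q,r=fit(B,[.6,.3,-.7]);print("rack",q,r.round(1).tolist())
for n,u,z in(("loupe",c2(67,50),.035),("jar",c2(245,297),.052),("bottle",c1(370,447),.093),("box",c1(67,455),.04)):
    w=ray("scene",u,z);print(n,w, "in dryer",(np.array([[np.cos(p[2]),np.sin(p[2])],[-np.sin(p[2]),np.cos(p[2])]])@(w-p[:2])*1000).round())
print("bar",place(p,[(-79.8,0,76.2)]),"knob",place(q,[(-9.5,0,59)]),"pot",p[:2])
E
```

```text
dryer [ 0.50017539 -0.17622102  0.36676171] [[0.0, -0.4], [0.5, -0.6], [0.5, 0.4], [-0.8, 0.4], [0.1, 0.6], [0.3, -0.4], [-0.0, -0.0], [-0.6, 0.4]]
rack [ 0.50330353  0.16587264 -0.57656571] [[-0.6, 1.3], [0.1, -0.3], [-0.8, -0.7], [1.6, 1.5], [-1.1, 0.2], [1.4, -2.2], [1.6, 0.5], [-1.3, -1.5]]
loupe [0.41507786 0.23626064] in dryer [ 68. 416.]
jar [0.59933219 0.05585718] in dryer [176. 181.]
bottle [ 0.5642647  -0.25643848] in dryer [ 31. -98.]
box [ 0.4398518  -0.27463013] in dryer [-92. -70.]
bar [[ 0.42568262 -0.20483686  0.0762    ]] knob [[0.4953393  0.17105155 0.059     ]] pot [ 0.50017539 -0.17622102]
```

The dryer fit is tight, under 1 px: pot at (0.500,-0.176), yaw 21°. The rack is rougher, so I'll refine it with the wrist camera. First I move above the bar.

arm_command([
  [[29,-20,0,0],[29,-20,0,0],[29,-20,0,0],[29,-20,0,0],[29,-20,0,0],[29,-20,0,0],[29,-20,0,0],[29,-20,0,0],[29,-20,0,0],[29,-20,0,0]],
], claw=180, grip_force=15)

```text
t: 1.1
tool_pos: [0.4274, -0.2042, 0.4044]
orientation: [0.973, 0.23, -0.0, -0.0]
force: [0.2, -1.2, -0.9]
gripper_width: 0.291
grasp_force: 0.0
```

arm_command([
  [[0,0,0,-8.4],[0,0,0,-8.4],[0,0,0,-8.4],[0,0,0,-8.4],[0,0,0,-8.4],[0,0,0,-8.4],[0,0,0,-8.4],[0,0,0,-8.4],[0,0,0,-8.4],[0,0,0,-8.8]],
])

```text
t: 2.1
tool_pos: [0.427, -0.2055, 0.4043]
orientation: [0.566, 0.825, 0.0, -0.0]
force: [-0.5, -0.1, 0.8]
gripper_width: 0.295
grasp_force: 0.0
```

```bash
cat >> h.py <<'E'
DR=[.50017539,-.17622102,.36676171]
def goto(P,off=.171,yawx=None):  # world grasp point -> tool-frame shift mm, turn deg
    T=tool();d=T[:3,:3].T@(np.array(P)+[0,0,off]-T[:3,3])*1000
    t=None
    if yawx is not None: t=(np.degrees(np.arctan2(T[1,0],T[0,0]))-yawx+180)%360-180
    print("shift",d.round(1),"turn",t)
E
python3 - <<'E'
from h import *
s=bot.get_state();print(s["t"],s["q"],s["tool_pos"],s["gripper_width"]);T=tool(s)
goto(place(DR,[(-79.8,0,76.2)])[0],yawx=111)
im=read_camera("wrist");cv2.imwrite("pics/w1.png",im)
print(proj("wrist",place(DR,[(-79.8,0,76.2),(-79.8,21,76.2),(-79.8,-21,76.2),(-48,0,70),(0,-48,70),(-64,-50,12)]),T).round())
E
```

```text
2.1 [-7.04447247e-01 -1.09361146e-01  1.87067064e+00 -1.93002622e-07
  1.38123431e+00 -1.07305707e+00] [ 0.42696182 -0.2055278   0.40426451] 0.29502554475151715
shift [  1.   -0.9 157.1] turn 0.11977825312175128
[[253. 181.]
 [253. 159.]
 [253. 203.]
 [287. 180.]
 [335. 228.]
 [267. 211.]]
```

View pics/w1.png

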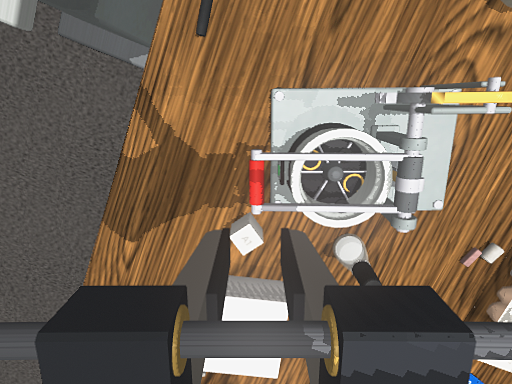

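The wrist view shows the bar's centre at (257,181), about 2 mm to the +y side of the mid-finger line. I'll descend to straddle it, with the tips just under the bar.

arm_command([
  [[1,1.5,20,0],[0,0,20,0],[0,0,20,0],[0,0,20,0],[0,0,20,0],[0,0,15,0],[0,0,10,0],[0,0,5,0],[0,0,0,0]],
], claw=188)

```text
t: 3.05
tool_pos: [0.428, -0.2041, 0.2743]
orientation: [0.568, 0.823, 0.0, -0.0]
force: [-0.4, -0.4, 0.0]
gripper_width: 0.262
grasp_force: 0.0
```

arm_command([
  [[0,0,4,0],[0,0,4,0],[0,0,4,0],[0,0,4,0],[0,0,2,0],[0,0,0,0]],
])

```text
t: 3.65
tool_pos: [0.428, -0.2041, 0.2563]
orientation: [0.568, 0.823, 0.0, -0.0]
force: [-0.4, 0.4, -0.5]
gripper_width: 0.261
grasp_force: 0.0
```

```bash
python3 - <<'E'
from h import *
T=tool();goto(place(DR,[(-79.8,0,76.2)])[0])
cv2.imwrite("pics/w2.png",read_camera("wrist"))
E
```

```text
shift [ 0.1 -2.4  9.1] turn None
```

View pics/w2.png

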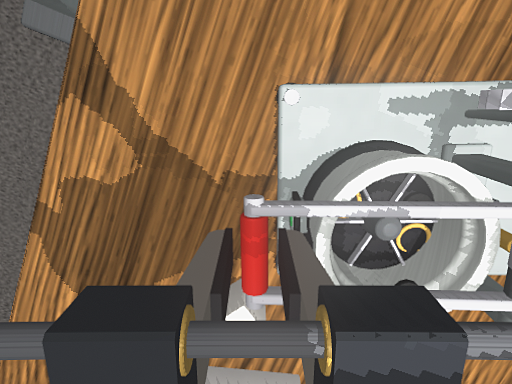

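The bar sits centred between the fingers (x 242–268). I'll close on it and work out the arc rows.

arm_command([
  [[0,0,0,0],[0,0,0,0],[0,0,0,0],[0,0,0,0],[0,0,0,0]],
], claw=255, grip_force=20)

```text
t: 4.2
tool_pos: [0.4279, -0.2044, 0.2567]
orientation: [0.568, 0.823, -0.0, -0.0]
force: [-4.3, -3.3, 1.0]
gripper_width: 0.139
grasp_force: 20.0
```

```bash
python3 - <<'E'
from h import *
s=bot.get_state();print(s["gripper_width"],s["grasp_force"],s["force"]);goto(place(DR,[(-79.8,0,76.2)])[0])
q=np.linspace(-.05,1.96,21);p=136*np.c_[-np.cos(q),-np.sin(q)]
print([[0,float(a),float(b),0] for a,b in np.diff(np.round(p,1),axis=0).round(1)])
E
```

```text
0.1393398604008522 20.001831650733948 [-4.25447311 -3.34020892  0.97525788]
shift [ 0.3 -2.2  9.5] turn None
[[0, 0.0, -13.7, 0], [0, 1.3, -13.6, 0], [0, 2.8, -13.3, 0], [0, 4.0, -13.1, 0], [0, 5.4, -12.6, 0], [0, 6.6, -11.9, 0], [0, 7.7, -11.3, 0], [0, 8.9, -10.4, 0], [0, 9.8, -9.5, 0], [0, 10.7, -8.4, 0], [0, 11.6, -7.3, 0], [0, 12.2, -6.2, 0], [0, 12.8, -4.8, 0], [0, 13.1, -3.6, 0], [0, 13.5, -2.2, 0], [0, 13.7, -0.9, 0], [0, 13.6, 0.5, 0], [0, 13.5, 1.9, 0], [0, 13.3, 3.2, 0], [0, 12.9, 4.6, 0]]
```

arm_command([
  [[0,0,-13.7,0],[0,1.3,-13.6,0],[0,2.8,-13.3,0],[0,4,-13.1,0],[0,5.4,-12.6,0],[0,6.6,-11.9,0],[0,7.7,-11.3,0],[0,8.9,-10.4,0],[0,9.8,-9.5,0],[0,10.7,-8.4,0]],
])

```text
t: 5.2
tool_pos: [0.4801, -0.1848, 0.3774]
orientation: [0.568, 0.823, -0.004, -0.003]
force: [-18.8, -3.0, 18.4]
gripper_width: 0.145
grasp_force: 20.0
```

arm_command([
  [[0,11.6,-7.3,0],[0,12.2,-6.2,0],[0,12.8,-4.8,0],[0,13.1,-3.6,0],[0,13.5,-2.2,0],[0,13.7,-0.9,0],[0,13.6,0.5,0],[0,13.5,1.9,0],[0,13.3,3.2,0],[0,12.9,4.6,0]],
])

```text
t: 6.2
tool_pos: [0.6039, -0.1372, 0.3902]
orientation: [0.568, 0.823, 0.0, -0.0]
force: [-2.1, -0.9, 2.4]
gripper_width: 0.144
grasp_force: 20.0
```

```bash
python3 - <<'E'
from h import *
s=bot.get_state();print(s["t"],s["gripper_width"],s["grasp_force"],s["force"]);goto(place(DR,[(56-136*np.cos(1.96),0,83+136*np.sin(1.96))])[0])
E
```

```text
6.2 0.14354560523231577 20.005086064338684 [-2.13524004 -0.93240923  2.35906607]
shift [ 0.8 -3.2 10.3] turn None
```

arm_command([
  [[0,0,0,0],[0,0,0,0],[0,0,0,0],[0,0,0,0],[0,0,0,0],[0,0,-15,0],[0,0,-25,0],[0,0,-20,0]],
], claw=120)

```text
t: 7.0
tool_pos: [0.6034, -0.1378, 0.4518]
orientation: [0.568, 0.823, 0.0, 0.001]
force: [0.6, -0.9, 1.1]
gripper_width: 0.526
grasp_force: 0.0
```

```bash
python3 - <<'E'
from h import *
s=bot.get_state();print(s["t"],s["gripper_width"],s["tool_pos"],s["q"])
for n in("scene","side"):
    im=read_camera(n);cv2.imwrite(f"pics/{n}1.png",im)
for q in(1.87,1.63): print(q,proj("side",place(DR,[(56-136*np.cos(q),y,83+136*np.sin(q)) for y in(-21,21)])),proj("scene",place(DR,[(56-136*np.cos(q),y,83+136*np.sin(q)) for y in(-21,21)])))
a=cv2.imread("pics/side1.png")[120:240,200:330];b=cv2.imread("pics/scene1.png")[180:300,180:310]
cv2.imwrite("pics/l1.png",cv2.resize(np.hstack([a,b]),None,fx=3,fy=3,interpolation=cv2.INTER_CUBIC))
E
```

```text
7.0 0.5258121222003463 [ 0.6033642  -0.13775277  0.4517669 ] [-4.19470720e-01  2.44085971e-01  1.40568205e+00  1.99082233e-04
  1.49003884e+00 -7.81898706e-01]
1.87 [[293.60015114 179.83552799]
 [283.81456858 174.05369415]] [[259.79521548 229.55531197]
 [258.71735482 216.61837648]]
1.63 [[284.44492818 181.25969887]
 [274.7430208  175.31984568]] [[248.28523458 229.18044922]
 [247.4166961  216.18998526]]
```

View pics/l1.png

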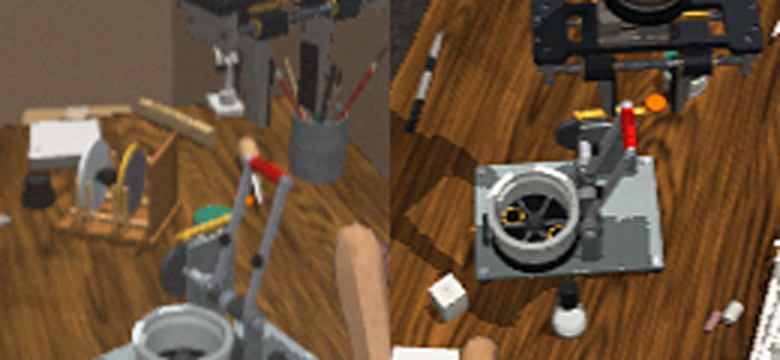

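The bar in the side view, at about (283,173)–(296,179), matches 1.87 rad, so the lever stands in the last notch. Now I move to the rack.

arm_command([
  [[30,1,-5,0],[33,1,0,0],[33,1,0,0],[33,1,0,0],[33,1,0,0],[33,1,0,0],[33,1,0,0],[33,1,0,0],[33,1,0,0],[33,0,0,0]],
])

```text
t: 8.1
tool_pos: [0.4951, 0.1724, 0.4537]
orientation: [0.568, 0.823, -0.0, -0.0]
force: [0.2, -0.0, 0.8]
gripper_width: 0.532
grasp_force: 0.0
```

arm_command([
  [[0,0,0,-7.2],[0,0,0,-7.2],[0,0,0,-7.2],[0,0,0,-7.2],[0,0,0,-7.2],[0,0,0,0],[0,0,0,0]],
], claw=160)

```text
t: 8.8
tool_pos: [0.4957, 0.1712, 0.4539]
orientation: [0.287, 0.958, -0.0, -0.0]
force: [-0.6, -0.1, 0.1]
gripper_width: 0.375
grasp_force: 0.0
```

```bash
python3 - <<'E'
from h import *
s=bot.get_state();print(s["t"],s["gripper_width"],s["tool_pos"],s["q"])
T=tool();cv2.imwrite("pics/w3.png",read_camera("wrist"))
q=[.5033,.16587,-.5766];goto(place(q,[(-9.5,0,59)])[0],yawx=np.degrees(q[2])+180)
print(proj("wrist",place(q,[(-1,0,59),(-27,0,105),(64,53,112),(64,-53,112)]),T).round())
E
```

```text
8.8 0.375016620135601 [0.49572233 0.1711873  0.4539151 ] [ 1.01826326e-01 -3.61052247e-03  1.67147585e+00  7.74728105e-05
  1.47429782e+00 -8.85971289e-01]
shift [ 2.00e-01 -3.00e-01  2.24e+02] turn -0.34738754511047887
[[255. 175.]
 [254. 159.]
 [307. 249.]
 [203. 249.]]
```

View pics/w3.png

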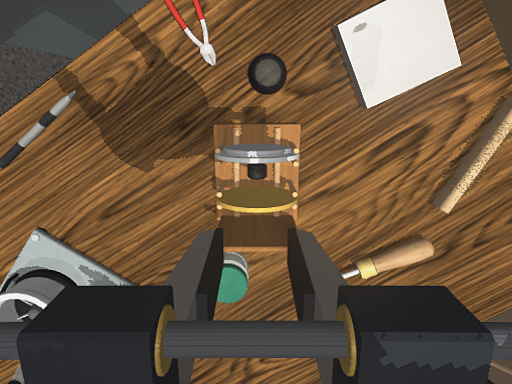

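The knob is at (257,172) between the silver cover edge (y≈147–162) and the brass lap (y≈210), and the rack looks square to the tool. I'll measure edges numerically.

```bash
python3 - <<'E'
from h import *
im=cv2.imread("pics/w3.png")
for x in(235,257,280): print("col",x,[(y,*im[y,x].tolist()) for y in range(118,256,1 if x==257 else 3)] if x==257 else "")
for y in(158,172,177): print("row",y,[(x,int(im[y,x].sum()//3)) for x in range(208,306,1)])
T=tool();q=[.5033,.16587,-.5766]
for P in[(-58,0,12),(-36,0,96.5),(-30,0,105),(-25,0,105),(-3,0,70),(-1,0,59),(-3,0,48),(-16,11,59),(-3,11,59),(-3,-11,59),(13,0,105),(18,0,105),(23,0,105),(64,0,112),(57,0,112),(-28,46,59),(-28,-46,59)]: print(P,proj("wrist",place(q,[P]),T).round(1)[0])
E
```

```text
col 235 
col 257 [(118, 37, 58, 81), (119, 40, 64, 87), (120, 39, 63, 87), (121, 37, 58, 79), (122, 33, 52, 72), (123, 33, 49, 66), (124, 48, 77, 107), (125, 53, 85, 120), (126, 54, 85, 121), (127, 54, 86, 121), (128, 54, 86, 121), (129, 54, 86, 120), (130, 54, 86, 121), (131, 54, 85, 120), (132, 54, 86, 121), (133, 54, 86, 120), (134, 54, 86, 120), (135, 54, 86, 120), (136, 55, 86, 120), (137, 55, 85, 120), (138, 54, 85, 120), (139, 53, 84, 119), (140, 54, 85, 120), (141, 54, 85, 121), (142, 51, 85, 123), (143, 70, 87, 109), (144, 95, 93, 96), (145, 96, 93, 94), (146, 95, 92, 94), (147, 94, 93, 94), (148, 95, 92, 95), (149, 91, 88, 91), (150, 95, 93, 95), (151, 145, 141, 142), (152, 161, 157, 158), (153, 162, 158, 159), (154, 152, 148, 149), (155, 139, 135, 137), (156, 203, 195, 198), (157, 114, 114, 114), (158, 187, 190, 190), (159, 248, 248, 249), (160, 247, 247, 248), (161, 250, 249, 250), (162, 249, 249, 250), (163, 121, 122, 123), (164, 23, 26, 31), (165, 34, 38, 43), (166, 39, 41, 46), (167, 49, 51, 56), (168, 50, 53, 58), (169, 50, 52, 56), (170, 48, 51, 56), (171, 47, 50, 54
[... 4907 characters left out ...]
), (286, 138), (287, 132), (288, 130), (289, 128), (290, 127), (291, 128), (292, 130), (293, 131), (294, 132), (295, 131), (296, 130), (297, 133), (298, 107), (299, 71), (300, 82), (301, 85), (302, 88), (303, 90), (304, 91), (305, 88)]
(-58, 0, 12) [254.4 119.8]
(-36, 0, 96.5) [254.4 148.4]
(-30, 0, 105) [254.4 155.9]
(-25, 0, 105) [254.5 161.1]
(-3, 0, 70) [254.6 175.3]
(-1, 0, 59) [254.7 174.8]
(-3, 0, 48) [254.7 171. ]
(-16, 11, 59) [264.6 161.5]
(-3, 11, 59) [264.5 173. ]
(-3, -11, 59) [244.8 173.1]
(13, 0, 105) [254.7 198.7]
(18, 0, 105) [254.7 203.5]
(23, 0, 105) [254.7 208.2]
(64, 0, 112) [255.  248.7]
(57, 0, 112) [254.9 242.4]
(-28, 46, 59) [296.6 150.4]
(-28, -46, 59) [212.4 150.9]
```

The cover sits about 2.3 mm further along tool y and 2.3 mm further along rack +x than the first fit said. I'll descend with the pads biased 2 mm away from the flange and about 9 mm above the knob's centre, leaving room for the cover to swing.

arm_command([
  [[-4,2,10,-0.3],[0,0,20,0],[0,0,20,0],[0,0,20,0],[0,0,20,0],[0,0,20,0],[0,0,20,0],[0,0,15,0],[0,0,10,0],[0,0,0,0]],
])

```text
t: 9.85
tool_pos: [0.4997, 0.1705, 0.2973]
orientation: [0.284, 0.959, -0.001, -0.002]
force: [0.1, 0.4, 0.5]
gripper_width: 0.373
grasp_force: 0.0
```

```bash
python3 - <<'E'
from h import *
s=bot.get_state();print(s["force"],s["gripper_width"],s["tool_pos"])
T=tool();im=read_camera("wrist");cv2.imwrite("pics/w4.png",im)
q=[.5033,.16587,-.5766];goto(place(q,[(-9.5,0,59)])[0],yawx=np.degrees(q[2])+180)
for P in[(-30,0,105),(-25,0,105),(-16,0,70),(-3,0,70),(-1,0,59),(-16,11,59),(-3,11,59),(-3,-11,59),(18,0,105)]: print(P,proj("wrist",place(q,[P]),T).round(1)[0])
E
```

```text
[0.07971727 0.44313057 0.46523596] 0.3726689650161817 [0.4996647  0.17054065 0.29731064]
shift [ 4.2 -2.2 68.6] turn 0.07840719726075918
(-30, 0, 105) [251.8 200.1]
(-25, 0, 105) [251.8 209.2]
(-16, 0, 70) [252.4 205.4]
(-3, 0, 70) [252.4 224.7]
(-1, 0, 59) [252.6 221.6]
(-16, 11, 59) [269.2 200.4]
(-3, 11, 59) [268.9 218.9]
(-3, -11, 59) [236.2 218.8]
(18, 0, 105) [251.8 282.3]
```

View pics/w4.png

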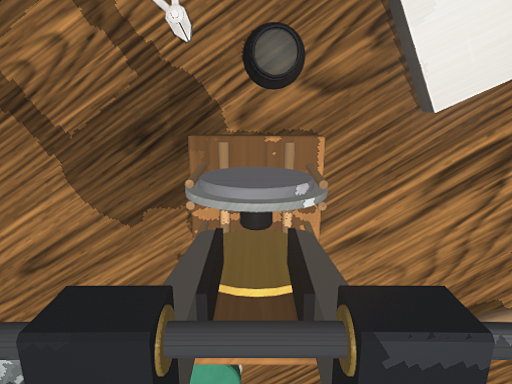

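The knob (x 240–272, y≈229) lies midway between the fingers, clear of the flange and lap. I'll descend and grip.

arm_command([
  [[0,0,12,0],[0,0,12,0],[0,0,12,0],[0,0,10,0],[0,0,8,0],[0,0,5.5,0],[0,0,0,0],[0,0,0,0]],
])

```text
t: 10.7
tool_pos: [0.5004, 0.1707, 0.24]
orientation: [0.283, 0.959, 0.0, 0.0]
force: [-0.9, 0.5, 0.4]
gripper_width: 0.375
grasp_force: 0.0
```

arm_command([
  [[0,0,0,0],[0,0,0,0],[0,0,0,0],[0,0,0,0],[0,0,0,0]],
], claw=255, grip_force=20)

```text
t: 11.2
tool_pos: [0.5005, 0.1706, 0.2402]
orientation: [0.283, 0.959, -0.0, 0.0]
force: [-0.4, -1.8, 3.0]
gripper_width: 0.227
grasp_force: 20.0
```

arm_command([
  [[0,0,-6,0],[0,0,-12,0],[0,0,-14,0],[0,0,-16,0],[0,0,-16,0],[0,0,-16,0],[0,0,-16,0],[0,0,-16,0],[0,0,-14,0],[0,0,-8,0]],
])

```text
t: 12.2
tool_pos: [0.5003, 0.1709, 0.3759]
orientation: [0.283, 0.959, 0.001, 0.001]
force: [0.2, -0.2, -1.4]
gripper_width: 0.227
grasp_force: 20.0
```

```bash
python3 - <<'E'
from h import *
s=bot.get_state();print(s["t"],s["force"],s["torque"],s["gripper_width"],s["grasp_force"],s["tool_pos"])
im=read_camera("wrist");cv2.imwrite("w5.png",im)
im2=read_camera("side");cv2.imwrite("s5.png",im2);im3=read_camera("scene");cv2.imwrite("sc5.png",im3)
z=lambda i:cv2.resize(i,(360,270),interpolation=cv2.INTER_CUBIC)
cv2.imwrite("pics/m5.png",np.hstack([z(im),z(im2[110:230,190:350]),]))
E
```

```text
12.2 [ 0.2151503  -0.15632142 -1.40636066] [ 0.04568609 -0.15050064 -0.02032277] 0.22725911495049672 19.999783193925396 [0.50032197 0.17092492 0.37594074]
```

View pics/m5.png

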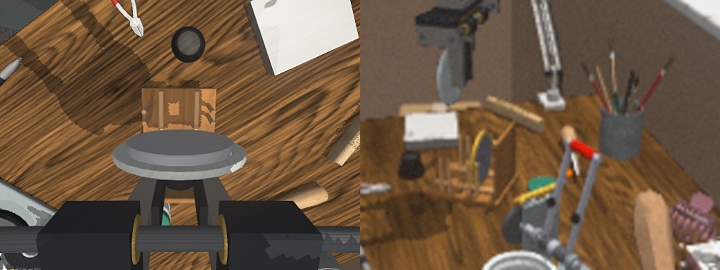

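The cover is held on edge (weight ≈1.4 N), and the lap stays in the rack. I'll move it over free bench between the rack and the dryer, low down, and slacken the grip so it can swing level.

arm_command([
  [[-1,-10,0,0],[-1.5,-16,0,0],[-1.5,-18,0,0],[-1.5,-19,0,0],[-1.5,-20,0,0],[-1.5,-20,0,0],[-1.5,-20,0,0],[-1.5,-20,0,0],[-1.5,-17,0,0],[-2,-10,0,0]],
])

```text
t: 13.35
tool_pos: [0.4194, 0.0188, 0.3728]
orientation: [0.284, 0.959, -0.0, -0.001]
force: [0.0, -0.7, -0.6]
gripper_width: 0.225
grasp_force: 20.0
```

arm_command([
  [[0,0,10,0],[0,0,20,0],[0,0,20,0],[0,0,20,0],[0,0,20,0],[0,0,15,0],[0,0,10,0],[0,0,5,0],[0,0,0,0]],
])

```text
t: 14.25
tool_pos: [0.4203, 0.0201, 0.2531]
orientation: [0.283, 0.959, 0.0, -0.001]
force: [-0.4, 0.3, -0.0]
gripper_width: 0.223
grasp_force: 20.0
```

```bash
cat >> h.py <<'E'
def cover_px(T,ph,knob=None,n=48):  # outlines for cover tilt ph (0: on edge, 90: level), knob centre in tool frame mm
    k=np.array(knob if knob is not None else [2.,0,180.])/1000
    c,s=np.cos(ph),np.sin(ph)
    # cover axis a: on edge = -tool x ; level = -tool z
    a=np.array([-c,0,-s]);e1=np.array([0,1,0]);e2=np.cross(a,e1)
    th=np.linspace(0,2*np.pi,n,endpoint=False);out=[]
    for h,r in((.005,.046),(0,.046),(-.006,.0375)):
        P=k+a*(h-.020)+r*(np.cos(th)[:,None]*e1+np.sin(th)[:,None]*e2)
        out.append(proj("wrist",P@T[:3,:3].T+T[:3,3],T))
    return out
def cover_mask(T,ph,knob=None):
    m=np.zeros((384,512),np.uint8)
    for h in cover_px(T,ph,knob): cv2.fillConvexPoly(m,cv2.convexHull(h.astype(np.float32)).astype(np.int32),1)
    return m>0
def grey(im):
    f=im.astype(int);return ((f.max(2)-f.min(2))<22)&(f.max(2)>75)
def tilt(im,T):
    g=grey(im);best=[]
    vis=np.zeros((384,512),bool);vis[:225]=True
    for d in range(0,116,5):
        m=cover_mask(T,np.radians(d))&vis
        best.append((round(float((g&m).sum()/max(1,(m|(g&vis&reg)).sum())),3),d))
    return sorted(best)[-4:]
reg=np.zeros((384,512),bool);reg[100:,130:390]=True
E
python3 - <<'E'
from h import *
s=bot.get_state();print(s["t"],s["force"],s["gripper_width"],s["tool_pos"])
T=tool(s);im=read_camera("wrist");cv2.imwrite("w6.png",im);print(tilt(im,T))
g=grey(im)&reg;g[225:]=0;ys,xs=np.where(g);print(g.sum(),np.percentile(xs,[1,50,99]),np.percentile(ys,[1,50,99]))
for d in(0,20,45,70,90):print(d,[(o.min(0).round(),o.max(0).round()) for o in cover_px(T,np.radians(d))[:1]])
E
```

```text
14.25 [-0.43209539  0.34902892 -0.03084786] 0.2231291077812278 [0.4202641  0.02008112 0.25314967]
[(0.886, 10), (0.89, 25), (0.906, 0), (0.961, 5)]
6288 [164. 254. 345.] [185. 208. 224.]
0 [(array([158., 195.]), array([351., 265.]))]
20 [(array([161., 219.]), array([348., 219.]))]
45 [(array([165., 175.]), array([344., 251.]))]
70 [(array([168., 154.]), array([341., 285.]))]
90 [(array([170., 153.]), array([339., 310.]))]
```

Tilt is still about 5° (on edge). I'll drop the grip to 3 N.

arm_command([
  [[0,0,0,0],[0,0,0,0],[0,0,0,0],[0,0,0,0],[0,0,0,0]],
], grip_force=3)

```text
t: 14.8
tool_pos: [0.4205, 0.0198, 0.2539]
orientation: [0.283, 0.959, 0.0, 0.0]
force: [-0.2, 0.1, -1.8]
gripper_width: 0.236
grasp_force: 3.0
```

```bash
python3 - <<'E'
from h import *
s=bot.get_state();print(s["t"],s["force"],s["gripper_width"],s["grasp_force"])
T=tool(s);im=read_camera("wrist");cv2.imwrite("w7.png",im);print(tilt(im,T))
g=grey(im)&reg;g[225:]=0;ys,xs=np.where(g);print(g.sum(),np.percentile(xs,[1,50,99]),np.percentile(ys,[1,50,99]))
E
```

```text
14.8 [-0.19237346  0.13221684 -1.80435383] 0.2355770748187374 2.999950486700982
[(0.883, 95), (0.923, 110), (0.933, 100), (0.975, 105)]
7949 [181.48 255.   328.  ] [161. 198. 224.]
```

It swung down to roughly level. I'll set it on the bench to level it exactly and regrip.

arm_command([
  [[0,0,8,0],[0,0,8,0],[0,0,8,0],[0,0,6,0],[0,0,3,0],[0,0,2,0],[0,0,2,0],[0,0,0,0]],
])

```text
t: 15.65
tool_pos: [0.4205, 0.0198, 0.2168]
orientation: [0.283, 0.959, 0.0, 0.0]
force: [0.3, -0.2, -1.5]
gripper_width: 0.235
grasp_force: 3.0
```

arm_command([
  [[0,0,1,0],[0,0,1,0],[0,0,1,0],[0,0,1,0],[0,0,1,0],[0,0,0,0]],
])

```text
t: 16.25
tool_pos: [0.4204, 0.0199, 0.2116]
orientation: [0.283, 0.959, 0.0, -0.0]
force: [0.5, -0.8, -1.9]
gripper_width: 0.232
grasp_force: 3.0
```

```bash
python3 - <<'E'
from h import *
s=bot.get_state();print(s["t"],s["force"],s["gripper_width"],s["grasp_force"],s["tool_pos"])
T=tool(s);im=read_camera("wrist");print(tilt(im,T))
g=grey(im)&reg;g[225:]=0;ys,xs=np.where(g);print(g.sum(),np.percentile(xs,[1,50,99]),np.percentile(ys,[1,50,99]))
E
```

```text
16.25 [ 0.4878293  -0.8248465  -1.86951626] 0.23243620916290228 2.9999619629234076 [0.4203589  0.01988718 0.21164946]
[(0.921, 100), (0.922, 85), (0.959, 90), (0.965, 95)]
9132 [179. 255. 330.] [155. 195. 224.]
```

arm_command([
  [[0,0,1,0],[0,0,1,0],[0,0,1,0],[0,0,1,0],[0,0,0,0]],
])

```text
t: 16.8
tool_pos: [0.4207, 0.0197, 0.2081]
orientation: [0.283, 0.959, -0.0, 0.0]
force: [-0.2, -1.0, 3.9]
gripper_width: 0.231
grasp_force: 3.0
```

arm_command([
  [[0,0,1,0],[0,0,1,0],[0,0,1,0],[0,0,0,0],[0,0,0,0]],
])

```text
t: 17.3
tool_pos: [0.4206, 0.0198, 0.2048]
orientation: [0.283, 0.959, 0.0, 0.0]
force: [1.2, -0.7, 2.2]
gripper_width: 0.233
grasp_force: 3.0
```

```bash
python3 - <<'E'
from h import *
s=bot.get_state();print(s["t"],s["force"],s["gripper_width"],s["grasp_force"],s["tool_pos"])
T=tool(s);im=read_camera("wrist");print(tilt(im,T))
g=grey(im)&reg;g[225:]=0;ys,xs=np.where(g);print(g.sum(),np.percentile(xs,[1,50,99]),np.percentile(ys,[1,50,99]))
E
```

```text
17.3 [ 1.16764989 -0.7397947   2.18725559] 0.2326492552210116 3.0000626505352557 [0.42059147 0.01980189 0.20477886]
[(0.914, 100), (0.941, 85), (0.964, 95), (0.977, 90)]
9322 [178. 255. 332.] [155. 196. 224.]
```

On the bench and level at 90°. I'll open, check the offset, and regrip firmly.

arm_command([
  [[0,0,0,0],[0,0,0,0],[0,0,0,0],[0,0,0,0]],
], claw=160)

```text
t: 17.75
tool_pos: [0.4202, 0.02, 0.2045]
orientation: [0.283, 0.959, 0.0, -0.0]
force: [0.2, 0.2, -0.7]
gripper_width: 0.376
grasp_force: 0.0
```

```bash
cat >> h.py <<'E'
def coverfit(im,T,kz):
    g=grey(im);vis=np.zeros((384,512),bool);vis[:215]=True;best=[]
    for x in np.arange(-6,10,.5):
        for y in np.arange(-3,3.1,.5):
            m=cover_mask(T,np.pi/2,[x,y,kz])&vis
            best.append((round(float((g&m).sum()/(m|(g&vis&reg)).sum()),4),float(x),float(y)))
    return sorted(best)[-4:]
E
python3 - <<'E'
from h import *
s=bot.get_state();print(s["t"],s["force"],s["gripper_width"],s["tool_pos"])
T=tool(s);im=read_camera("wrist");cv2.imwrite("w8.png",im);print(coverfit(im,T,(s["tool_pos"][2]-.026)*1000))
E
```

```text
17.75 [ 0.16530219  0.15867959 -0.67966801] 0.3762511484338257 [0.42018103 0.01998491 0.20451626]
[(0.9793, 1.0, 0.0), (0.9813, 0.5, 0.5), (0.984, 1.0, 1.0), (0.9921, 1.0, 0.5)]
```

arm_command([
  [[1,0.5,0,0],[0,0,0,0],[0,0,0,0],[0,0,0,0],[0,0,0,0],[0,0,0,0]],
], claw=255, grip_force=20)

```text
t: 18.4
tool_pos: [0.4198, 0.0208, 0.2047]
orientation: [0.283, 0.959, 0.0, -0.0]
force: [-0.1, 0.4, -1.6]
gripper_width: 0.225
grasp_force: 20.0
```

```bash
cat >> h.py <<'E'
def potfit(im,T,c0,rng=.008,exclude=None):
    # maximise edge strength along rim circles (outer 48, inner 40) at z=.07
    g=cv2.GaussianBlur(cv2.cvtColor(im,cv2.COLOR_BGR2GRAY),(3,3),0).astype(np.float32)
    th=np.linspace(0,2*np.pi,120,endpoint=False);res=[]
    def samp(c,r):
        P=np.c_[c[0]+r*np.cos(th),c[1]+r*np.sin(th),np.full(120,.07)];u=proj("wrist",P,T).astype(np.float32)
        return cv2.remap(g,u[:,0],u[:,1],cv2.INTER_LINEAR).ravel()
    for dx in np.arange(-rng,rng+1e-9,.001):
        for dy in np.arange(-rng,rng+1e-9,.001):
            c=(c0[0]+dx,c0[1]+dy)
            ring=samp(c,.044);o=samp(c,.0505);i=samp(c,.0375)
            res.append((float(np.mean(np.clip(ring-o,-60,60))+np.mean(np.clip(ring-i,-60,60))),round(dx*1000),round(dy*1000)))
    return sorted(res)[-5:]
E
python3 - <<'E'
from h import *
from scipy.spatial.transform import Rotation as R
im=cv2.imread("pics/w1.png");T=np.eye(4);T[:3,:3]=R.from_quat([.566,.825,0,0]).as_matrix();T[:3,3]=[.42696,-.20553,.40426]
print("w1",potfit(im,T,DR))
im=cv2.imread("pics/w2.png");T[:3,:3]=R.from_quat([.568,.823,0,0]).as_matrix();T[:3,3]=[.428,-.2041,.2563]
print("w2",potfit(im,T,DR)); print("2.2 along x:",2.2*np.cos(.367),2.2*np.sin(.367))
s=bot.get_state();print(s["gripper_width"],s["force"],s["tool_pos"])
E
```

```text
w1 [(98.93679809570312, 1, -1), (99.83982849121094, 3, -1), (100.00453186035156, 2, 0), (100.073486328125, 2, -1), (100.79960632324219, 3, 0)]
w2 [(64.65522766113281, 1, 3), (65.05310821533203, 3, 2), (65.14745330810547, 2, 2), (65.28844451904297, 3, 3), (67.07583618164062, 2, 3)]
2.2 along x: 2.0534975885704547 0.7893970190818617
0.224553343433334 [-0.05438676  0.35560766 -1.58831127] [0.41978622 0.02083486 0.20470356]
```

Regripped. The pot is at about (0.5025,-0.1755) by both the bar grip and the rim fit. I'll lift, then check the pot once more from beside it.

arm_command([
  [[0,0,-8,0],[0,0,-18,0],[0,0,-28,0],[0,0,-32,0],[0,0,-34,0],[0,0,-34,0],[0,0,-34,0],[0,0,-32,0],[0,0,-22,0],[0,0,-13,0]],
])

```text
t: 19.4
tool_pos: [0.4199, 0.0208, 0.4624]
orientation: [0.283, 0.959, 0.0, 0.002]
force: [1.1, -0.9, -1.7]
gripper_width: 0.222
grasp_force: 20.0
```

arm_command([
  [[-12,-5,0,0],[-24,-10,0,0],[-32,-13,0,0],[-36,-16,0,0],[-38,-16,0,0],[-38,-16,0,0],[-36,-16,0,0],[-32,-13,0,0],[-24,-10,0,0],[-13,-5,0,0]],
])

```text
t: 20.4
tool_pos: [0.5944, -0.2378, 0.4564]
orientation: [0.284, 0.959, 0.0, -0.002]
force: [0.1, 0.6, -1.2]
gripper_width: 0.229
grasp_force: 20.0
```

```bash
python3 - <<'E'
from h import *
s=bot.get_state();print(s["t"],s["force"],s["gripper_width"],s["tool_pos"])
T=tool(s);im=read_camera("wrist");cv2.imwrite("w9.png",im)
print("tilt",tilt(im,T));print(coverfit(im,T,178.8));print(proj("wrist",[[.5025,-.1755,.07]],T))
print(potfit(im,T,[.5025,-.1755]))
E
```

```text
20.4 [ 0.06421621  0.56212957 -1.1566606 ] 0.22879698033981158 [ 0.59435251 -0.237798    0.45640282]
tilt [(0.55, 85), (0.561, 90), (0.564, 100), (0.574, 95)]
[(0.526, 0.5, 0.0), (0.5264, 0.0, 0.0), (0.5266, 0.5, 0.5), (0.529, 0.0, 0.5)]
[[257.25940452  60.80838658]]
[(116.58689880371094, -1, 1), (117.67219543457031, -1, 0), (118.01838684082031, -2, 1), (118.56039428710938, -2, 0), (118.5960693359375, -1, -1)]
```

The rim fit from here puts the pot within 1.5 mm of that; I'll take (0.502,-0.176). Moving over it and turning so the gripper body stays clear of the lever.

arm_command([
  [[8,0,0,0],[15,0,0,0],[18,0,0,0],[20,0.5,0,0],[20,0.5,0,0],[16,0.5,0,0],[10,0,0,0],[4,0,0,0]],
])

```text
t: 21.25
tool_pos: [0.5005, -0.1722, 0.4594]
orientation: [0.283, 0.959, 0.0, -0.0]
force: [-0.8, 0.3, -1.1]
gripper_width: 0.227
grasp_force: 20.0
```

arm_command([
  [[0,0,0,-4],[0,0,0,-6],[0,0,0,-7],[0,0,0,-8],[0,0,0,-8],[0,0,0,-8],[0,0,0,-7],[0,0,0,-4],[0,0,0,-2],[0,0,0,0]],
])

```text
t: 22.25
tool_pos: [0.5015, -0.1733, 0.4595]
orientation: [-0.183, 0.983, 0.0, -0.0]
force: [1.0, 0.5, -1.7]
gripper_width: 0.226
grasp_force: 20.0
```

```bash
python3 - <<'E'
from h import *
s=bot.get_state();print(s["t"],s["force"],s["gripper_width"],s["tool_pos"],s["q"])
T=tool(s);im=read_camera("wrist");cv2.imwrite("w10.png",im)
print("tilt",tilt(im,T));print(coverfit(im,T,178.8))
goto([.502,-.176,.09],off=.1788,yawx=201)
E
```

```text
22.25 [ 1.02938637  0.49782326 -1.65950049] 0.22572221250390695 [ 0.50152187 -0.17325572  0.45952206] [-5.60560888e-01  9.96015280e-03  1.64693339e+00 -2.79010922e-06
  1.48490795e+00 -2.49917366e+00]
tilt [(0.617, 90), (0.619, 70), (0.619, 75), (0.619, 80)]
[(0.5887, 9.5, -0.5), (0.589, 9.5, 0.0), (0.589, 9.5, 1.0), (0.5892, 9.5, 0.5)]
shift [  0.5  -2.8 190.7] turn 0.02234427510700243
```

arm_command([
  [[0.5,-2.8,10,0],[0,0,20,0],[0,0,25,0],[0,0,25,0],[0,0,25,0],[0,0,25,0],[0,0,20,0],[0,0,15,0],[0,0,7,0],[0,0,0,0]],
])

```text
t: 23.3
tool_pos: [0.5016, -0.1758, 0.2864]
orientation: [-0.183, 0.983, 0.001, -0.001]
force: [0.6, -0.4, -0.7]
gripper_width: 0.225
grasp_force: 20.0
```

```bash
python3 - <<'E'
from h import *
s=bot.get_state();print(s["t"],s["force"],s["torque"],s["gripper_width"],s["tool_pos"])
T=tool(s);im=read_camera("wrist");cv2.imwrite("w11.png",im);goto([.502,-.176,.09],off=.1788,yawx=201)
print(potfit(im,T,[.502,-.176],.006))
print("pot rim px",proj("wrist",place([.502,-.176,.367],[(-48,0,70),(-40,0,70),(-44,20,70),(-44,-20,70)]),T).round(1))
for x in(252,255,258):print([int(v) for v in cv2.cvtColor(im,cv2.COLOR_BGR2GRAY)[60:240,x][::1]])
print("flange edge px",[(o[:,1].min().round(1)) for o in cover_px(T,np.pi/2,[0.3,.3,178.8])])
E
```

```text
23.3 [ 0.57085854 -0.36294991 -0.70834026] [ 0.09619496 -0.0825324  -0.02733847] 0.2251647740644117 [ 0.50156059 -0.17583805  0.28635855]
shift [-0.1  0.1 18.7] turn 0.051832544467970365
[(29.135009765625, 0, 3), (29.68594741821289, 2, 3), (30.211400985717773, 1, 2), (30.417285919189453, 1, 3), (31.075057983398438, 1, 4)]
pot rim px [[254.6 148.9]
 [254.6 162.8]
 [289.5 155.9]
 [219.8 155.9]]
[101, 86, 78, 89, 99, 97, 98, 102, 108, 110, 111, 102, 97, 96, 96, 98, 99, 106, 110, 108, 101, 85, 73, 72, 71, 73, 81, 97, 100, 96, 94, 90, 96, 107, 102, 97, 81, 67, 74, 83, 85, 91, 102, 112, 117, 121, 123, 115, 104, 93, 79, 81, 89, 88, 88, 85, 113, 142, 151, 157, 163, 164, 164, 163, 166, 157, 161, 118, 86, 135, 157, 107, 48, 68, 71, 63, 52, 27, 178, 182, 159, 154, 160, 138, 65, 39, 90, 141, 144, 138, 141, 173, 227, 227, 232, 195, 141, 220, 234, 231, 229, 229, 229, 229, 229, 231, 215, 211, 212, 213, 213, 212, 212, 213, 213, 213, 213, 212, 213, 212, 213, 213, 213, 213, 213, 214, 213, 213, 214, 213, 213, 213, 213, 213, 214, 214, 214, 212, 213, 213, 213, 213, 213, 213, 213, 214, 213, 213, 213, 214,
[... 1208 characters left out ...]
28, 115, 99, 83, 82, 82, 73, 115, 142, 151, 157, 164, 164, 165, 165, 156, 157, 163, 119, 88, 131, 158, 107, 49, 72, 72, 65, 53, 46, 157, 160, 156, 155, 160, 140, 67, 42, 93, 141, 145, 139, 141, 173, 227, 228, 233, 194, 144, 224, 236, 233, 232, 233, 232, 232, 232, 233, 232, 234, 219, 215, 216, 217, 217, 217, 216, 216, 216, 216, 215, 216, 215, 215, 215, 214, 214, 214, 213, 214, 212, 212, 212, 212, 211, 211, 211, 211, 210, 211, 210, 211, 211, 210, 210, 211, 212, 212, 212, 212, 213, 214, 213, 213, 213, 213, 214, 213, 214, 213, 213, 213, 213, 212, 210, 211, 211, 211, 216, 210, 106, 51, 62, 64, 63, 63, 64, 64, 64, 66, 66, 66]
flange edge px [np.float64(157.5), np.float64(155.9), np.float64(169.5)]
```

```bash
python3 - <<'E'
from h import *
s=bot.get_state();T=tool(s);g=cv2.cvtColor(cv2.imread("w11.png"),cv2.COLOR_BGR2GRAY).astype(int)
def arc(P):
    u=proj("wrist",P,T);return lambda x:np.interp(x,u[:,0],u[:,1])
th=np.linspace(-1.1,1.1,200)
def fitarc(pts,z,r):
    pts=np.array(pts)
    def f(p):
        a=.367+np.pi-th  # front side, ordered
        P=np.c_[p[0]+r*np.cos(a),p[1]+r*np.sin(a),np.full(200,z)];u=proj("wrist",P,T);o=np.argsort(u[:,0])
        return np.interp(pts[:,0],u[o,0],u[o,1])-pts[:,1]
    r_=least_squares(f,[.502,-.176],loss="soft_l1",f_scale=.5);return r_.x,np.abs(r_.fun).mean()
rim=[];fl=[]
for x in range(195,316,4):
    col=g[:,x];b=None
    for y in range(140,185):
        if col[y]>200 and col[y-1]<=200: b=y;break
    if b is None: continue
    d=b+int(np.argmin(col[b:b+9]));rim.append((x,b-.5));fl.append((x,d+.5))
print([(a,b,c[1]) for (a,b),c in zip(rim,fl)])
print("rim",fitarc(rim,.07,.048),"flange top edge",fitarc(fl,T[2,3]-.1788-.015,.046), T[:3,3])
E
```

```text
[(195, 180.5, 181.5), (199, 177.5, 178.5), (203, 173.5, 177.5), (207, 167.5, 170.5), (211, 164.5, 167.5), (215, 162.5, 165.5), (219, 160.5, 163.5), (223, 158.5, 161.5), (227, 155.5, 160.5), (231, 155.5, 159.5), (235, 154.5, 158.5), (239, 153.5, 157.5), (243, 152.5, 156.5), (247, 151.5, 156.5), (251, 151.5, 156.5), (255, 151.5, 156.5), (259, 151.5, 156.5), (263, 151.5, 156.5), (267, 151.5, 156.5), (271, 152.5, 157.5), (275, 153.5, 158.5), (279, 154.5, 159.5), (283, 155.5, 160.5), (287, 157.5, 161.5), (291, 159.5, 163.5), (295, 161.5, 165.5), (299, 163.5, 168.5), (303, 166.5, 170.5), (307, 153.5, 162.5), (311, 172.5, 176.5), (315, 176.5, 180.5)]
rim (array([ 0.50392991, -0.17488418]), np.float64(0.9657766525865847)) flange top edge (array([ 0.5011465 , -0.17672433]), np.float64(0.902017950568368)) [ 0.50196711 -0.1760905   0.28754328]
```

Rim and flange arcs are both symmetric at x≈257. The rim sits about 1–3 mm further along dryer +x relative to the cover, so I'll shift 1.5 mm that way and lower carefully.

arm_command([
  [[-1.5,0,3,0],[0,0,3,0],[0,0,2,0],[0,0,1,0],[0,0,1,0],[0,0,1,0],[0,0,0,0]],
])

```text
t: 24.05
tool_pos: [0.5034, -0.1755, 0.2767]
orientation: [-0.183, 0.983, 0.0, -0.0]
force: [0.0, 0.0, -1.1]
gripper_width: 0.225
grasp_force: 20.0
```

arm_command([
  [[0,0,1,0],[0,0,1,0],[0,0,1,0],[0,0,0,0]],
])

```text
t: 24.45
tool_pos: [0.5034, -0.1755, 0.2736]
orientation: [-0.183, 0.983, 0.0, -0.0]
force: [0.7, 0.3, -0.6]
gripper_width: 0.227
grasp_force: 20.0
```

arm_command([
  [[0,0,1,0],[0,0,1,0],[0,0,0,0]],
])

```text
t: 24.75
tool_pos: [0.5034, -0.1754, 0.2716]
orientation: [-0.183, 0.983, 0.0, -0.0]
force: [0.2, -0.2, -1.4]
gripper_width: 0.223
grasp_force: 20.0
```

No force with the step already below rim height, so it has entered. On to the seat.

arm_command([
  [[0,0,1,0],[0,0,1,0],[0,0,0,0]],
])

```text
t: 25.05
tool_pos: [0.5034, -0.1755, 0.2696]
orientation: [-0.183, 0.983, 0.0, -0.0]
force: [-0.3, -0.0, -1.7]
gripper_width: 0.225
grasp_force: 20.0
```

arm_command([
  [[0,0,0.7,0],[0,0,0.7,0],[0,0,0,0]],
])

```text
t: 25.35
tool_pos: [0.5035, -0.1755, 0.2691]
orientation: [-0.183, 0.983, -0.0, -0.0]
force: [-2.7, 1.5, 4.8]
gripper_width: 0.221
grasp_force: 20.0
```

Contact at the expected seat height. I'll slacken, then open.

arm_command([
  [[0,0,0,0],[0,0,0,0],[0,0,0,0]],
], grip_force=3)

```text
t: 25.65
tool_pos: [0.5036, -0.1755, 0.2687]
orientation: [-0.183, 0.983, -0.0, 0.0]
force: [-1.4, 1.9, 3.9]
gripper_width: 0.236
grasp_force: 3.0
```

arm_command([
  [[0,0,0,0],[0,0,0,0],[0,0,0,0],[0,0,0,0],[0,0,0,0]],
], claw=150)

```text
t: 26.15
tool_pos: [0.5034, -0.1755, 0.2682]
orientation: [-0.183, 0.983, 0.0, -0.0]
force: [0.1, -0.6, 0.6]
gripper_width: 0.413
grasp_force: 0.0
```

arm_command([
  [[0,0,-5,0],[0,0,-15,0],[0,0,-25,0],[0,0,-30,0],[0,0,-30,0],[0,0,-30,0],[0,0,-30,0],[0,0,-20,0],[0,0,-10,0],[0,0,0,0]],
])

```text
t: 27.15
tool_pos: [0.5036, -0.1756, 0.4649]
orientation: [-0.183, 0.983, -0.001, 0.001]
force: [-0.3, 0.4, 0.1]
gripper_width: 0.411
grasp_force: 0.0
```

```bash
python3 - <<'E'
from h import *
s=bot.get_state();print(s["t"],s["force"],s["gripper_width"],s["tool_pos"])
T=tool(s);im=read_camera("wrist");cv2.imwrite("w12.png",im)
g=cv2.GaussianBlur(cv2.cvtColor(im,cv2.COLOR_BGR2GRAY),(3,3),0).astype(np.float32)
th=np.linspace(0,2*np.pi,180,endpoint=False)
def samp(c,r,z):
    u=proj("wrist",np.c_[c[0]+r*np.cos(th),c[1]+r*np.sin(th),np.full(180,z)],T).astype(np.float32)
    v=u[:,1]<235
    return cv2.remap(g,u[:,0],u[:,1],cv2.INTER_LINEAR).ravel()[v],u
for nm,r,z in(("rim outer",.048,.07),("flange top",.046,.075),("knob",.011,.097)):
    res=[]
    for dx in np.arange(-.006,.0061,.001):
        for dy in np.arange(-.006,.0061,.001):
            c=(.503+dx,-.1755+dy);a=samp(c,r-.0012,z)[0];b=samp(c,r+.0012,z)[0]
            n=min(len(a),len(b));res.append((float(np.mean(np.clip(np.abs(a[:n]-b[:n]),0,50))),round(c[0]*1000,1),round(c[1]*1000,1)))
    print(nm,sorted(res)[-4:],samp((.503,-.1755),r,z)[1].mean(0).round())
E
```

```text
27.15 [-0.34295722  0.42287423  0.07038624] 0.41058128079003225 [ 0.50360043 -0.17557536  0.46493816]
rim outer [(41.90966796875, np.float64(502.0), np.float64(-176.5)), (43.197120666503906, np.float64(503.0), np.float64(-176.5)), (45.755226135253906, np.float64(502.0), np.float64(-175.5)), (46.229286193847656, np.float64(503.0), np.float64(-175.5))] [257. 166.]
flange top [(42.692970275878906, np.float64(502.0), np.float64(-174.5)), (44.54520034790039, np.float64(501.0), np.float64(-176.5)), (45.469242095947266, np.float64(502.0), np.float64(-175.5)), (47.62320327758789, np.float64(501.0), np.float64(-175.5))] [257. 167.]
knob [(50.0, np.float64(501.0), np.float64(-177.5)), (50.0, np.float64(501.0), np.float64(-176.5)), (50.0, np.float64(502.0), np.float64(-177.5)), (50.0, np.float64(502.0), np.float64(-176.5))] [257. 172.]
```

The rim centre (0.5025,-0.1755) and flange (0.5015,-0.1757) agree within about 1 mm, so it is seated. Next is the button, at about (0.597,-0.060,0.139), with closed fingers.

arm_command([
  [[-10,6,0,0],[-20,11,0,0],[-25,15,0,0],[-25,15,0,0],[-25,14,0,0],[-15,9,0,0],[-9,4.5,0,0],[0,0,0,0]],
], claw=255, grip_force=20)

```text
t: 28.0
tool_pos: [0.5974, -0.0589, 0.4625]
orientation: [-0.183, 0.983, 0.0, -0.001]
force: [0.3, -0.1, 1.1]
gripper_width: 0.005
grasp_force: 0.0
```

arm_command([
  [[0,0,0,8.5],[0,0,0,8.5],[0,0,0,8.5],[0,0,0,8.5],[0,0,0,8.5],[0,0,0,8.5],[0,0,0,8.5],[0,0,0,8.5],[0,0,0,8.5],[0,0,0,8.5]],
])

```text
t: 29.0
tool_pos: [0.5965, -0.0607, 0.4633]
orientation: [0.533, 0.846, -0.0, -0.0]
force: [0.5, 0.3, -0.5]
gripper_width: 0.007
grasp_force: 0.0
```

arm_command([
  [[0,0,0,5],[0,0,10,0],[0,0,20,0],[0,0,20,0],[0,0,10,0],[0,0,0,0]],
])

```text
t: 29.6
tool_pos: [0.5963, -0.0599, 0.4011]
orientation: [0.566, 0.825, -0.001, -0.002]
force: [-0.3, 0.6, -0.2]
gripper_width: 0.004
grasp_force: 0.0
```

```bash
python3 - <<'E'
from h import *
s=bot.get_state();print(s["t"],s["force"],s["gripper_width"],s["tool_pos"],s["q"])
D=[.5025,-.1755,.3668];T=tool(s);im=read_camera("wrist");cv2.imwrite("w13.png",im)
P=place(D,[(130,74,139)])[0];print(P,proj("wrist",[P],T));goto(P,off=.19,yawx=111)
f=im.astype(int);m=(f[...,2]>180)&(f[...,1]>60)&(f[...,1]<160)&(f[...,0]<60);ys,xs=np.where(m);print(m.sum(),xs.min(),xs.max(),ys.min(),ys.max(),xs.mean(),ys.mean())
sc=read_camera("scene");f=sc.astype(int);m=(f[...,2]>180)&(f[...,1]>60)&(f[...,1]<150)&(f[...,0]<70);m[:, :240]=0;m[:,300:]=0;m[:190]=0;m[240:]=0;ys,xs=np.where(m);print("scene",m.sum(),xs.mean() if m.sum() else 0,ys.mean() if m.sum() else 0,proj("scene",[P]))
E
```

```text
29.6 [-0.29057274  0.63746993 -0.18148349] 0.004451101860403911 [ 0.59633679 -0.05988587  0.40105979] [-3.01468325e-01  2.24671665e-01  1.52829143e+00 -1.47965220e-04
  1.39283790e+00 -6.69759591e-01]
[ 0.59731374 -0.05980058  0.139     ] [[256.55021785 205.12223958]]
shift [-0.2  0.7 73.7] turn 0.09758316612658291
159 45 269 175 316 235.73584905660377 206.9433962264151
scene 43 261.6744186046512 213.69767441860466 [[269.14613359 213.56862476]]
```

```bash
python3 - <<'E'
import cv2,numpy as np
im=cv2.imread("w13.png");f=im.astype(int)
m=((f[...,2]>150)&(f[...,1]<.66*f[...,2])&(f[...,1]>.3*f[...,2])&(f[...,0]<.35*f[...,2])).astype(np.uint8)
n,l,st,c=cv2.connectedComponentsWithStats(m)
for i in range(1,n):
    if st[i,4]>25: print(st[i],c[i].round(1))
print(f[190:222:3,256].tolist())
E
```

```text
[243 191  27  25 202] [254.3 199.3]
[[46, 84, 143], [62, 149, 241], [60, 143, 236], [75, 211, 248], [74, 209, 247], [72, 206, 247], [69, 203, 247], [68, 201, 247], [61, 198, 248], [229, 229, 224], [227, 229, 222]]
```

The button spans x 243–269, y 191–217, matching the prediction. I'll press about 6.5 mm and hold.

arm_command([
  [[0,0.7,15,0],[0,0,20,0],[0,0,20,0],[0,0,10,0],[0,0,5,0],[0,0,3,0],[0,0,3,0],[0,0,2,0],[0,0,2,0],[0,0,0,0]],
])

```text
t: 30.7
tool_pos: [0.5991, -0.0591, 0.3259]
orientation: [0.566, 0.824, 0.002, 0.003]
force: [3.8, 2.2, 4.2]
gripper_width: 0.005
grasp_force: 2.7
```

arm_command([
  [[0,0,0.5,0],[0,0,0,0],[0,0,0,0],[0,0,0,0],[0,0,0,0],[0,0,0,0],[0,0,0,0],[0,0,0,0],[0,0,0,0],[0,0,0,0]],
])

```text
t: 31.7
tool_pos: [0.5992, -0.059, 0.3258]
orientation: [0.566, 0.824, 0.002, 0.003]
force: [4.0, 3.5, 6.2]
gripper_width: 0.003
grasp_force: 2.9
```

arm_command([
  [[0,0,0,0],[0,0,0,0],[0,0,0,0],[0,0,0,0],[0,0,0,0],[0,0,0,0],[0,0,0,0],[0,0,0,0],[0,0,0,0],[0,0,0,0]],
])

```text
t: 32.7
tool_pos: [0.5992, -0.059, 0.3258]
orientation: [0.566, 0.824, 0.002, 0.003]
force: [3.5, 2.9, 4.4]
gripper_width: 0.007
grasp_force: 2.9
```

```bash
cat > bar.py <<'E'
from h import *
s=bot.get_state();print(s["t"],s["force"],s["tool_pos"])
D=[.5025,-.1755,.3668]
for n in("scene","side"):
    im=read_camera(n);f=im.astype(int);m=((f[...,2]>110)&(f[...,1]<60)&(f[...,0]<60)).astype(np.uint8)
    k,l,st,c=cv2.connectedComponentsWithStats(m);print(n,[c[i].round(1).tolist()+[int(st[i,4])] for i in range(1,k) if st[i,4]>8])
    for q in(0,.05,1.15,1.87): print("  ",q,proj(n,place(D,[(56-136*np.cos(q),0,83+136*np.sin(q))])).round(1))
E
python3 bar.py
```

```text
32.7 [3.50347867 2.86495747 4.43095337] [ 0.59915293 -0.05900855  0.32576465]
scene [[381.0, 83.1, 10], [209.6, 151.0, 29], [204.6, 155.8, 23], [200.7, 247.3, 68], [300.4, 325.9, 19]]
   0 [[201.8 247.8]]
   0.05 [[201.6 246.7]]
   1.15 [[226.2 226. ]]
   1.87 [[260.1 223. ]]
side [[56.7, 6.1, 26], [177.0, 192.6, 16], [179.4, 195.9, 37], [235.6, 236.3, 47]]
   0 [[236.8 237.5]]
   0.05 [[236.8 235.4]]
   1.15 [[261.1 188.6]]
   1.87 [[289.4 176.7]]
```

The lever is down. I'll lift off and check its angle against the start picture.

arm_command([
  [[0,0,-3,0],[0,0,-6,0],[0,0,-15,0],[0,0,-20,0],[0,0,-25,0],[0,0,-25,0],[0,0,-20,0],[0,0,-10,0],[0,0,0,0],[0,0,0,0]],
])

```text
t: 33.8
tool_pos: [0.5975, -0.0594, 0.446]
orientation: [0.566, 0.824, -0.0, -0.001]
force: [0.2, -0.6, -0.1]
gripper_width: 0.005
grasp_force: 0.0
```

```bash
python3 bar.py; python3 - <<'E'
from h import *
D=[.5025,-.1755,.3668]
for n in("scene","side"):
    im=cv2.imread(f"raw_{n}.png");f=im.astype(int);m=((f[...,2]>110)&(f[...,1]<60)&(f[...,0]<60)).astype(np.uint8)
    k,l,st,c=cv2.connectedComponentsWithStats(m);print("start",n,[c[i].round(1).tolist()+[int(st[i,4])] for i in range(1,k) if st[i,4]>8 and 190<c[i][0]<260 and c[i][1]>200],proj(n,place(D,[(56-136*np.cos(-.05),0,83+136*np.sin(-.05))])).round(1))
T=tool();im=read_camera("wrist");f=im.astype(int)
P=place(D,[(130,74,139)])[0];print("button pred",proj("wrist",[P],T))
m=((f[...,2]>200)&(f[...,1]>100)&(f[...,0]<100)&(f[...,1]<225)).astype(np.uint8)
k,l,st,c=cv2.connectedComponentsWithStats(m);print([st[i].tolist() for i in range(1,k) if st[i,4]>40])
E
```

```text
33.8 [ 0.23797898 -0.56531469 -0.05429708] [ 0.59746469 -0.05936807  0.44604046]
scene [[209.8, 151.0, 30], [202.9, 155.3, 18], [200.9, 247.5, 63], [300.9, 326.0, 18]]
   0 [[201.8 247.8]]
   0.05 [[201.6 246.7]]
   1.15 [[226.2 226. ]]
   1.87 [[260.1 223. ]]
side [[177.9, 192.5, 19], [179.2, 195.9, 36], [235.6, 236.3, 49]]
   0 [[236.8 237.5]]
   0.05 [[236.8 235.4]]
   1.15 [[261.1 188.6]]
   1.87 [[289.4 176.7]]
start scene [[201.0, 248.4, 61]] [[202.  248.8]]
start side [[235.6, 238.5, 44]] [[237.  239.5]]
button pred [[254.68700575 189.47967788]]
[[271, 0, 17, 29, 98], [303, 0, 21, 33, 140], [325, 0, 26, 29, 204], [339, 0, 25, 56, 273], [370, 0, 17, 33, 80], [450, 0, 29, 44, 149], [114, 8, 25, 87, 266], [427, 13, 54, 101, 374], [444, 15, 13, 24, 109], [478, 14, 17, 28, 62], [312, 17, 11, 22, 72], [413, 18, 26, 58, 192], [489, 18, 12, 18, 41], [79, 23, 14, 47, 72], [326, 28, 19, 44, 103], [264, 32, 14, 26, 67], [195, 35, 10, 30, 48], [203, 43, 10, 30, 47], [125, 52, 17, 58, 209], [118, 54, 14, 48, 141], [422, 59, 12, 21, 59], [399, 62, 13, 29, 58], [419, 72, 17, 46, 195], [178, 
[... 300 characters left out ...]
1, 125, 5, 19, 43], [425, 126, 35, 65, 117], [425, 131, 26, 47, 80], [71, 134, 8, 27, 44], [401, 134, 35, 59, 186], [274, 137, 15, 47, 145], [252, 138, 9, 13, 51], [396, 141, 26, 31, 139], [301, 142, 30, 75, 128], [0, 144, 13, 58, 144], [441, 145, 19, 35, 69], [13, 150, 10, 29, 140], [23, 156, 6, 22, 51], [0, 164, 13, 60, 111], [282, 168, 16, 39, 74], [317, 176, 12, 28, 45], [232, 178, 37, 21, 427], [164, 180, 72, 9, 381], [67, 183, 9, 35, 68], [374, 187, 14, 29, 68], [296, 211, 16, 35, 74], [285, 215, 12, 29, 61], [67, 227, 7, 21, 41], [69, 234, 9, 26, 76], [89, 239, 8, 17, 71], [22, 240, 15, 54, 73], [113, 276, 14, 33, 65], [61, 282, 6, 25, 64], [69, 289, 6, 19, 51], [81, 288, 10, 17, 69]]
```

The bar rose 2.2 px from its start position in the side view (the model gives 2.0 px for going from -0.05 to 0). So the lever is level on a flush cover and the arm is clear. Handing in.

```bash
python3 -c "
from station import bot
print(bot.sign_off())"
```

```text
the job is handed in; nothing more can be done
None
```

I closed the dryer and handed the job in at about 34 s. The cover sits flush on the pot within about 1 mm of centre, the lever is down on it at about 0 rad, the lap disc stayed in the rack, and no contact with the bystanders was noticed. The hand-in returned no verdict, and I did not measure the lever's pad force or the button's return.

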